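# Lock the food processor on its docking rail

## Task

Lock the food processor in place with the red peg: stand the peg's T-head in the slot of the docking rail at the yellow end, slide it along the slot, without turning it, until it pushes the processor's rubber bumper in a little, and there press it down against the slot's sprung floor, turn it a quarter turn and let go, so that it stays locked under the lips, upright and still bearing on the bumper. Be gentle: do not ram the bumper or force the peg against the rail. Leave the blue spare peg and the other things where they are.

Things in the scene. Friction and masses are not known exactly. Their poses are not given: they have to be found in the camera images.
- peg: Red-handled steel locking peg, 89 mm tall, 120 to 195 g. Origin: centre of the underside of its T-head, z up. T-head 34 mm long (peg x), 15 mm wide (peg y), 9 mm tall, its lowest 2.5 mm only 30 x 11 mm as a lead-in. Above it a round shank 12 mm thick, and from 63 to 89 mm the bar handle, 44 mm long (x, parallel to the head), 16 mm thick (y). Starts upright in either pocket of the stand, head 4 mm above the table.
- peg_grip (a point): Centre of the red bar handle, 76 mm above the peg's origin; axes as the peg's. Pinch it across its 16 mm thickness (along peg y).
- rail: Aluminium docking rail, fixed, 78 mm wide (x), 340 mm long (y) plus 8 mm black end caps, 32 mm high. Origin: centre of its underside, on the table. A T-slot runs along its middle in y: mouth 18 mm wide between lips 8 mm thick (24 to 32 mm above the table), below them a cavity 44 mm wide. Yellow lip tops mark 100 mm at the -y end; the food processor is beyond the +y end.
- rail_entry (a point): Middle of the yellow part of the slot's mouth, level with the rail's top; axes as the rail's.
- strip: The slot's floor, a sprung white strip along the whole slot (origin at the rail's; sinks with it): its top is 21 mm above the table at rest: a head on it is still in the mouth and cannot turn. It sinks from about 8 N; 6 mm down (14 N) the head is below the lips; hard stop at 9.5 mm (17 N). Let go when turned, the head is lifted and held against the lips' underside (peg origin 15 mm above the table).
- processor: The food processor, fixed: red and grey base 250 x 220 mm (its x and y), 190 mm high, clear bowl on top to 358 mm, standing beyond the rail's +y end. Origin: centre of its underside on the table; axes parallel to the rail's.
- processor_arm (a point): Root of the arm on the processor's face. The arm reaches in -y over the slot, 34 to 52 mm above the table, to a black rubber bumper 30 mm wide, 34 to 46 mm above the table. The bumper's face is 135 to 175 mm from this point in -y: set anew each time, not measured. Pushed in +y it gives from about 3 N, is all the way in after 7 mm (6.5 N), then hard.
- stand: White plastic peg stand, fixed, 70 x 190 x 14 mm (x, y, z), origin at the centre of its underside. Two pockets 38 mm (x) by 19 mm (y), 10 mm deep, at y = -55 and +55 mm, each with a peg standing in it, its handle along the stand's x.
- spare: Blue-handled spare peg, same make and size as the red, in the other pocket; to be left alone. Origin at the underside of its head.
- oil: Amber squeeze bottle, 64 mm across, 210 mm tall; bystander. Origin under its centre.
- bowl: Clear bowl, 170 mm across, 70 mm high; bystander. Origin under its centre.
- tub: White open tub, 160 x 110 x 90 mm; bystander. Origin under its centre.
- jar: Spice jar with black cap, 70 mm across, 100 mm tall; bystander. Origin under its centre.
- spatula: Black spatula lying on the table; bystander.
- cup: Small steel cup, 70 mm across, 60 mm high; bystander. Origin under its centre.
Mind the look-alikes: they are no part of the job. What is shaped like the peg but green or turquoise is not meant.

How it is judged:
On the way, in this order (a step that is already met when the one before it is completed fails the run):
1. the peg's T-head stands in the slot's mouth at the yellow end (x of peg in the frame of rail between -0.006 and 0.006 m and z of peg in the frame of rail below 0.0235 m and y of peg in the frame of rail between -0.17 and -0.062 m and angle between the x axis of peg and the y axis of rail, either way round below 0.3 rad), for 0.1 s.
2. slid along the slot, still unturned, the peg pushes on the bumper (x of peg in the frame of rail between -0.006 and 0.006 m and z of peg in the frame of rail below 0.0235 m and angle between the x axis of peg and the y axis of rail, either way round below 0.3 rad and contact force between peg and processor above 1.5 N), for 0.15 s.
At the end, for the whole second after the job is handed in: The red peg stands by itself in the slot, its head lifted against the underside of the lips (origin 10 to 17.5 mm above the table and within 6 mm of the slot's middle), the head across the slot within 15 degrees, upright within 8 degrees, at rest and pressing on the bumper with more than 1.5 N (x of peg in the frame of rail between -0.006 and 0.006 m and z of peg in the frame of rail between 0.01 and 0.0175 m and angle between the x axis of peg and the x axis of rail, either way round below 0.26 rad and angle between peg's own z axis and vertical below 0.14 rad and contact force between peg and processor above 1.5 N and linear speed of peg below 0.02 m/s); the robot touches nothing.
It fails at once if the peg rams the bumper (over 18 N) (contact force between peg and processor above 18 N).
It fails at once if the peg is pressed too hard on the sprung strip (over 32 N) (contact force between peg and strip above 32 N).
It fails at once if the peg is forced against the rail (over 60 N, the forces of lips, walls and strip added up) (contact force between peg and rail above 60 N).
It fails at once if the spare peg or another bystander is moved by more than 30 mm (distance of any of spare, oil, bowl, tub, jar, spatula, cup from where it was at the start of the episode above 0.03 m).
It also fails if it takes over 70 s, if anything falls off the work surface, if the arm or the gripper's body presses on something with over 40 N, if the wrist force passes 120 N, or if a joint passes its speed limit or range.

## Robot

A 6-joint arm with a two-finger parallel gripper is mounted at the origin on the work surface. World frame = base frame: x ahead of the robot, y to its left, z up, the work surface at z = 0. Lengths are in m, angles in rad, forces in N, time in s.
With the tool pointing down it reaches from about 0.325 to 0.9 m from the base axis. Payload 6.1 kg.
Tool frame: the origin (TCP) lies midway between the tips of the shut fingers; the grasp point (between the pads) lies 19 mm behind it; z points along the fingers, y is the line along which they close (so a half turn about z gives the same grasp; the last joint's range is limited). The gripper opens to 85 mm and grips with 20 to 120 N. Pads are 22 mm wide; open, the fingers measure 114 mm over their backs; the gripper's body (76 mm by 85 mm) begins 54 mm behind the grasp point. The pads swing forward as they close: fully open they stand 13 mm farther back than shut.
Start: joints at [-0.126, 0.22, 1.526, -0, 1.395, -0.126], TCP at [0.625, -0, 0.231] pointing down, gripper open.
Joint ranges: [-2.98, 2.98], [-0.91, 2.08], [0.09, 2.57], [-1.24, 4.39], [0.2, 2.65], [-2.68, 2.68]. Speed limits (rad/s): [2.57, 2.57, 3.01, 3.14, 3.14, 3.14].

## Interface

Orientations are given as [roll, pitch, yaw] about the fixed x, y, z axes, in that order (R = Rz(yaw) Ry(pitch) Rx(roll)).
In Python, from plant import movep, move_l, set_joints, gripper_to, hold, inverse_kinematics, observe, get_image, get_calibration, Unreachable, job_done gives the robot as it stands. Calls block until the motion is done:
- movep(position, orientation): joint-space move of the TCP to a pose.
- move_l(position, feed=0.15, rotation=None, max_force=None): straight line of the TCP; rotation=None keeps the orientation; feed is the mean speed in m/s. With max_force (N) it stops when the force on the tool has changed by that much, and returns True; else False.
- set_joints(angles): joint-space move.
- gripper_to(opening, f_grip=None): finger opening in m; f_grip is the grip in N (None keeps the last); returns when the fingers have stopped.
- hold(seconds).
- inverse_kinematics(position, orientation): joint angles nearest the present ones, or None.
- observe(): the state.
- get_image(name): name is "scene" or "side" or "wrist"; returns (picture, depth): 384x512x3 uint8, red, green, blue; 384x512 float32, m along the optical axis (not along the pixel's ray), 0 where there is no reading.
- get_calibration(name): a dict with "intrinsics" (3x3 intrinsics, pixels), "world_from_camera" (4x4, takes a point from camera to world coordinates). Camera axes: x right, y down, z forward; pixel columns grow to the right and rows downward; lengths in m; the calibration is good to about 2 mm. A picture is of the moment at which its call begins: read the wrist's pose just before it. get_calibration takes no time and is no camera call; for the wrist camera it gives the pose at the moment of the call.
A pose or a line that the arm cannot do raises Unreachable and nothing moves.
- job_done(): hands the job in; it is judged then, once.
The state is a dict: "time_s": time; "q": joint angles; "joint_velocities": joint speeds; "joint_torque": joint torques, N m; "eef_pos": TCP position; "tcp_rot": TCP orientation; "ft_force": force on the tool from outside, world axes, zero at the start; "torque": the same for the moment, N m; "opening": finger opening in m; "grasp_force": force on a finger pad.
Only numpy, scipy, OpenCV 4.12 (cv2) and the standard library are available. Lean on these libraries where they do the work, as an engineer would, in place of code of your own. Each camera call takes 0.05 s, during which the arm holds its last target. There are 200 camera calls.

## Working session

There is one attempt and no reset: what is moved stays moved. The work goes in short steps, each a Python script; the robot and the scene stay as the last script left them, time stands still between calls to the robot, and variables do not carry over. Pictures are saved under pics/ and viewed, at most 10 in all, crops included, and the job is handed in when it is done.

```bash
mkdir -p pics; ls
cat > h.py <<'E'
import numpy as np, cv2
from plant import *
def snap(n,fn):
    c=get_calibration(n); p,d=get_image(n)
    cv2.imwrite(f'pics/{fn}.png',cv2.cvtColor(p,cv2.COLOR_RGB2BGR)); np.savez(f'pics/{fn}.npz',p=p,d=d,K=c['intrinsics'],T=c['world_from_camera'])
    return p,d,c
def cloud(fn):
    z=np.load(f'pics/{fn}.npz'); d=z['d'];K=z['K'];T=z['T']
    v,u=np.mgrid[:384,:512]
    P=np.stack([(u-K[0,2])/K[0,0]*d,(v-K[1,2])/K[1,1]*d,d],-1)@T[:3,:3].T+T[:3,3]
    return z['p'],P,d>0
E
python3 - <<'E'
from h import *
a,_,c=snap('scene','s0'); b,_,c2=snap('side','d0'); w,_,c3=snap('wrist','w0')
print(c['world_from_camera'],c2['world_from_camera'])
E
```

```text
pics
[[ 0.83153663  0.39679054 -0.38872111  1.04993963]
 [ 0.55517169 -0.61660397  0.55819704 -0.75948141]
 [-0.01819967 -0.67996824 -0.73301566  1.07863434]
 [ 0.          0.          0.          1.        ]] [[ 0.8743119  -0.29969913  0.38178415 -0.00470182]
 [-0.48500559 -0.56970868  0.6634769  -0.93927352]
 [ 0.0186623  -0.7652532  -0.64345883  1.02549338]
 [ 0.          0.          0.          1.        ]]
```

View pics/s0.png

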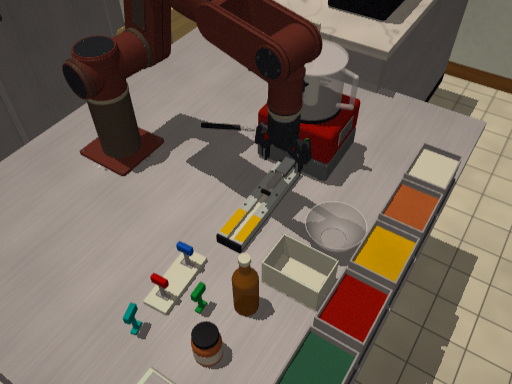

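View pics/d0.png

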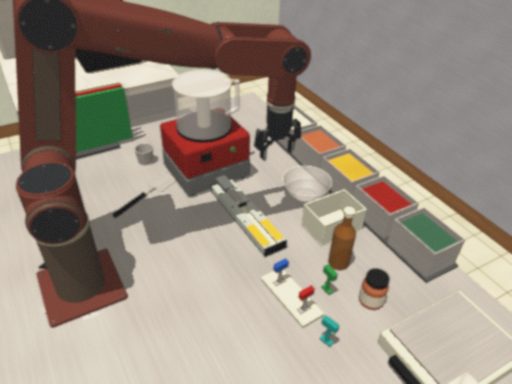

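The red peg is in the stand's near pocket (scene 160,281; side 306,293) and blue is in the other (185,248). The rail's yellow end is at scene (240,225) and the processor is beyond its far end. Next I measure by colour and depth.

Run:
```python
from h import *
for fn,boxes in (('s0',dict(red=(145,265,180,300),blue=(170,235,200,262),yel=(215,195,275,245))),('d0',dict(red=(292,280,320,305),blue=(268,255,294,276),yel=(240,212,292,250)))):
    p,P,ok=cloud(fn); hsv=cv2.cvtColor(p,cv2.COLOR_RGB2HSV); h,s,v=hsv[...,0],hsv[...,1],hsv[...,2]
    for n,(a,b,c,d) in boxes.items():
        m=np.zeros(h.shape,bool); m[b:d,a:c]=1
        m&=ok&(s>130)&(v>60)
        m&={'red':(h<8)|(h>172),'blue':(h>100)&(h<130),'yel':(h>15)&(h<32)}[n]
        Q=P[m]; 
        zt=np.percentile(Q[:,2],90)
        T=Q[abs(Q[:,2]-zt)<.006] 
        r=cv2.minAreaRect((T[:,:2]*1000).astype(np.float32))
        print(fn,n,m.sum(),len(T),'z',np.percentile(Q[:,2],[5,50,95]).round(4),'mean',T.mean(0).round(4),r)
    # stand top
    m=ok&(abs(P[...,2]-.014)<.004)&(s<60)&(v>150)
    x0,y0,x1,y1=(140,240,210,315) if fn=='s0' else (255,262,330,325)
    k=np.zeros_like(m);k[y0:y1,x0:x1]=1;T=P[m&k]
    print('stand',len(T),cv2.minAreaRect((T[:,:2]*1000).astype(np.float32)))
```

```text
s0 red 156 91 z [0.0741 0.092  0.0964] mean [ 0.5004 -0.3678  0.0939] ((499.4955749511719, -367.5044860839844), (44.471736907958984, 14.743029594421387), 6.246551036834717)
s0 blue 137 78 z [0.0738 0.0919 0.0963] mean [ 0.492  -0.2589  0.0942] ((492.48681640625, -258.64556884765625), (14.620080947875977, 41.77431869506836), 89.57194519042969)
s0 yel 557 529 z [0.031  0.0343 0.0378] mean [ 0.5448 -0.0843  0.0345] ((544.30712890625, -82.89415740966797), (78.95182037353516, 101.60103607177734), 1.7457257509231567)
stand 1047 ((493.375, -310.75738525390625), (71.8809585571289, 225.13954162597656), 4.556849956512451)
d0 red 115 70 z [0.0779 0.0922 0.0966] mean [ 0.498  -0.3686  0.0937] ((498.8307189941406, -367.730224609375), (41.10865783691406, 14.237311363220215), 2.170335054397583)
d0 blue 90 57 z [0.0792 0.0913 0.0959] mean [ 0.4898 -0.2598  0.093 ] ((491.1756286621094, -258.96484375), (41.62030029296875, 12.25586223602295), 5.6110639572143555)
d0 yel 358 331 z [0.0293 0.033  0.0364] mean [ 0.5452 -0.0833  0.0334] ((545.1705322265625, -81.0299072265625), (76.61910247802734, 95.08699798583984), 1.5884453058242798)
stand 1184 ((523.5137329101562, -309.9365539550781), (129.77294921875, 193.8898162841797), 3.703611373901367)
```

Run:
```python
from h import *
o=observe(); print(o['eef_pos'],o['tcp_rot'],o['q'])
c=get_calibration('wrist')['world_from_camera'];print(c.round(3))
R=o['tcp_rot']
movep([.545,-.09,.30],R); snap('wrist','w1')
movep([.545,.0,.25],R); snap('wrist','w2')
movep([.50,-.37,.30],R); snap('wrist','w3')
o=observe();print(o['time_s'],o['q'])
im=np.vstack([np.hstack([cv2.imread('pics/w1.png'),cv2.imread('pics/w2.png')]),np.hstack([cv2.imread('pics/w3.png'),cv2.imread('pics/w0.png')])])
cv2.imwrite('pics/m1.png',cv2.resize(im,(800,600)))
```

```text
[6.24519869e-01 2.98366798e-05 2.30437521e-01] [-3.14007035e+00 -1.68416723e-04  1.57078496e+00] [-1.26130407e-01  2.21042498e-01  1.52737582e+00 -2.47872779e-05
  1.39470573e+00 -1.26114806e-01]
[[ 1.     0.    -0.001  0.624]
 [-0.    -0.954 -0.299  0.076]
 [-0.001  0.299 -0.954  0.373]
 [ 0.     0.     0.     1.   ]]
2.8 [-7.61355636e-01  1.78924426e-01  1.44666060e+00 -4.72048183e-04
  1.51752327e+00 -7.62852087e-01]
```

View pics/m1.png

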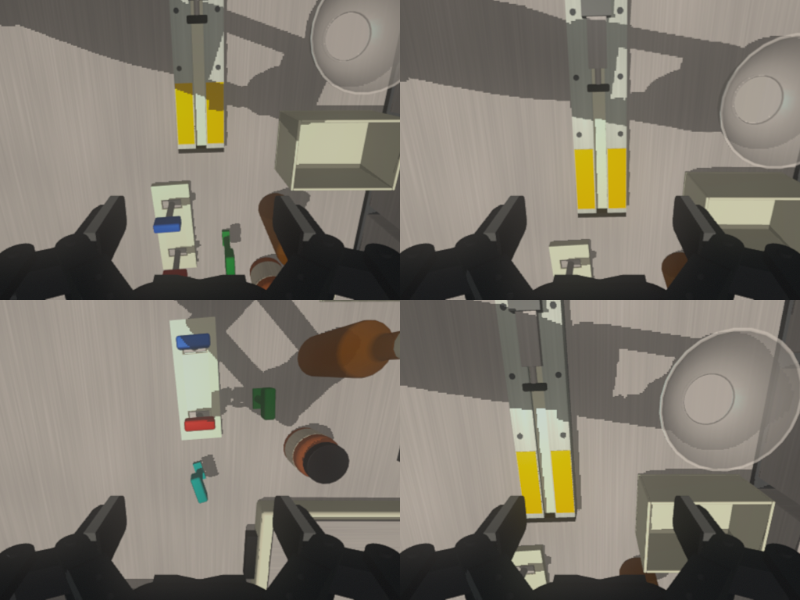

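The wrist views show the slot and yellow end, the black bumper (w2 pixel ~(253,113), w0 ~(173,110)) and the red handle (w3 ~(256,160)). A teal look-alike stands just -y of the red peg. Next I refine the positions.

Run:
```python
from h import *
def rect(T): return [np.round(x,1) for x in cv2.minAreaRect((T[:,:2]*1000).astype(np.float32))]
for fn in ('w0','w1','w2'):
    p,P,ok=cloud(fn); hsv=cv2.cvtColor(p,cv2.COLOR_RGB2HSV); h,s,v=hsv[...,0],hsv[...,1],hsv[...,2]
    m=ok&(h>15)&(h<32)&(s>150)&(v>60)&(abs(P[...,2]-.032)<.008)&(abs(P[...,0]-.545)<.06)
    Q=P[m]; print(fn,'yel',len(Q),np.median(Q[:,2]).round(4),rect(Q))
    # per-row slot centre: gap between left and right lip
    C=[]
    for r in range(384):
        u=np.where(m[r])[0]
        if len(u)<20: continue
        g=np.diff(u);k=g.argmax()
        if g[k]<8 or u[0]<30: continue
        a,b=P[r,u[k]],P[r,u[k+1]]; C.append([*(a+b)[:2]/2,b[0]-a[0],(P[r,u[0],0]+P[r,u[-1],0])/2])
    C=np.array(C)
    if len(C)>5:
        f=np.polyfit(C[:,1],C[:,0],1); print(' slot x at y=-.08',np.polyval(f,-.08).round(4),'slope',f[0].round(4),'gap',np.median(C[:,2]).round(4),'outer',np.median(C[:,3]-C[:,0]).round(4),'yrange',C[:,1].min().round(4),C[:,1].max().round(4))
    m=ok&(v<45)&(abs(P[...,2]-.046)<.006)&(abs(P[...,0]-.54)<.03)&(P[...,1]>-.06)&(P[...,1]<.17)
    Q=P[m]
    if len(Q): print(' bumper',len(Q),Q.mean(0).round(4),Q[:,1].min().round(4),Q[:,1].max().round(4),rect(Q))
p,P,ok=cloud('w3'); hsv=cv2.cvtColor(p,cv2.COLOR_RGB2HSV); h,s,v=hsv[...,0],hsv[...,1],hsv[...,2]
for n,c in (('red',((h<8)|(h>172))),('blue',(h>100)&(h<130)),('teal',(h>80)&(h<98))):
    m=ok&c&(s>130)&(P[...,2]>.084)&(P[...,2]<.13)&(abs(P[...,0]-.5)<.05); Q=P[m]; print(n,len(Q),np.median(Q[:,2]).round(4),rect(Q))
m=ok&(abs(P[...,2]-.014)<.005)&(s<60)&(abs(P[...,0]-.495)<.06)&(abs(P[...,1]+.31)<.12)&(v>120);print('stand',rect(P[m]))
```

```text
w0 yel 3668 0.0327 [array([545. , -81.4]), array([77.1, 99. ]), np.float64(1.6)]
 slot x at y=-.08 0.5451 slope -0.0318 gap 0.0232 outer 0.0003 yrange -0.1294 -0.0334
 bumper 13 [0.5481 0.0597 0.0455] 0.0566 0.0605 [array([541.9,  59.9]), array([ 3.9, 27.6]), np.float64(84.1)]
w1 yel 3245 0.0328 [array([544.9, -81.4]), array([76.2, 98.5]), np.float64(2.2)]
 slot x at y=-.08 0.5449 slope -0.033 gap 0.0234 outer 0.0 yrange -0.1292 -0.0336
 bumper 207 [0.54   0.0556 0.0459] 0.0509 0.0601 [array([540.4,  55.5]), array([25.5,  9.1]), np.float64(0.3)]
w2 yel 3385 0.0328 [array([545.1, -81.7]), array([75.8, 99. ]), np.float64(1.7)]
 slot x at y=-.08 0.5451 slope -0.0297 gap 0.0234 outer -0.0 yrange -0.13 -0.0333
red 472 0.093 [array([ 499.6, -365.5]), array([41.7, 14.2]), np.float64(4.6)]
blue 153 0.093 [array([ 475.7, -260.3]), array([11.4, 18.7]), np.float64(44.4)]
teal 357 0.0891 [array([ 499. , -468.7]), array([14.2, 41.4]), np.float64(17.4)]
stand [array([ 495.9, -311.7]), array([ 70.1, 190.1]), np.float64(4.5)]
```

Rail yaw is +0.0315 rad and its slot centre line is x = 0.545 − 0.0315(y + 0.0815). The bumper face is at y ≈ 0.051. The stand is at yaw 4.5°, with the red peg at (0.4998, −0.3665). All sizes match what was given, so I grasp.

Run:
```python
from h import *
R=[np.pi,0,0.078]
gripper_to(.045)
movep([.4998,-.3665,.16],R)
move_l([.4998,-.3665,.062],feed=.1)
f0=observe()['ft_force']
gripper_to(0.0,f_grip=70); o=observe(); print(o['opening'],o['grasp_force'],f0,o['ft_force'],o['eef_pos'],o['torque'])
move_l([.4998,-.3665,.16],feed=.08); o=observe(); print(o['ft_force'],o['opening'],o['torque'],o['time_s'])
Rr=[np.pi,0,np.pi/2+.0315]
movep([.545,-.0765,.16],Rr); o=observe(); print(o['eef_pos'],o['tcp_rot'],o['time_s'])
snap('wrist','w4'); snap('side','d4'); snap('scene','s4')
cv2.imwrite('pics/m4.png',np.hstack([cv2.resize(cv2.imread('pics/w4.png'),(400,300)),cv2.resize(cv2.imread('pics/d4.png')[150:300,180:380],(400,300))]))
```

```text
0.015146367192489674 69.01496529579163 [-0.21837151  0.69308028 -0.79364606] [-0.315254    1.0012084   5.57746027] [ 0.5002881  -0.36671894  0.0629353 ] [0.26062757 0.0461828  0.02502821]
[-0.58982235 -0.46786141 -1.44354358] 0.015466541705098551 [-0.01220867  0.02270766  0.03827774] 7.4917
[ 0.5450876  -0.07717924  0.15996027] [3.14158734e+00 4.89985887e-04 1.60049178e+00] 8.6167
```

View pics/m4.png

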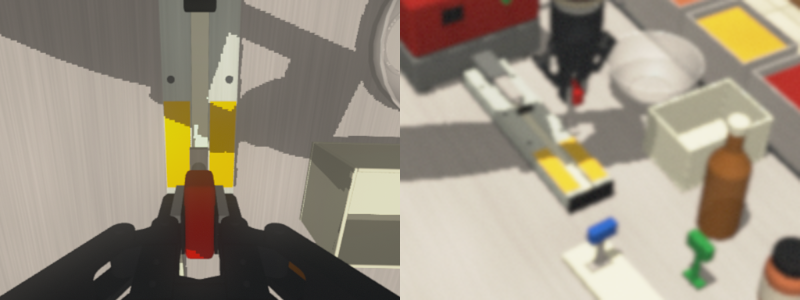

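The peg is held upright with its handle aligned to the slot. I'll check the handle's offset in the hand, then lower it until the strip is felt.

Run:
```python
from h import *
p,P,ok=cloud('w4'); hsv=cv2.cvtColor(p,cv2.COLOR_RGB2HSV); h,s,v=hsv[...,0],hsv[...,1],hsv[...,2]
m=ok&((h<8)|(h>172))&(s>130)&(v>50)&(abs(P[...,1]+.077)<.04); Q=P[m]
print('handle',np.percentile(Q,[1,50,99],axis=0).round(4))
T=Q[Q[:,2]>np.percentile(Q[:,2],95)-.004]; print(cv2.minAreaRect((T[:,:2]*1000).astype(np.float32)))
sx=lambda y:.545-.0315*(y+.0815)
x,y=sx(-.0765),-.0765
move_l([x,y,.096],feed=.08); hold(.2); f0=observe()['ft_force']
r=move_l([x,y,.0745],feed=.02,max_force=5); o=observe(); print(r,o['eef_pos'],o['ft_force']-f0,o['torque'],o['time_s'])
```

```text
handle [[ 0.5367 -0.0972  0.1878]
 [ 0.5442 -0.0753  0.1899]
 [ 0.5518 -0.0567  0.1915]]
((544.3892822265625, -77.62786865234375), (15.616185188293457, 43.134498596191406), 1.5470634698867798)
True [ 0.54479619 -0.07652314  0.07924386] [-3.3455813   1.03745807  8.7227947 ] [ 0.06239667  0.19952387 -0.0075841 ] 10.7167
```

Run:
```python
from h import *
z=.0800; x,y,_=observe()['eef_pos']
move_l([x,y,z],feed=.02); hold(.2); f0=observe()['ft_force'];print('raised',f0,observe()['eef_pos'])
e=[]
for s in (1,-1):
    r=move_l([x+s*.004,y,z],feed=.008,max_force=4); o=observe(); print(r,o['eef_pos'],o['ft_force']); e.append(o['eef_pos'][0])
    move_l([x,y,z],feed=.02); hold(.1); print(observe()['ft_force'])
print(np.mean(e)); move_l([np.mean(e),y,z],feed=.02); hold(.2); o=observe(); print(o['eef_pos'],o['ft_force'],o['torque'],o['time_s'])
```

```text
raised [0.62346301 0.07552033 0.49422817] [ 0.54485138 -0.07656201  0.07995371]
True [ 0.54520937 -0.07656031  0.07988855] [-0.38756205 -0.42697265  4.6267358 ]
[ 1.32607522 -0.65494477  1.0922077 ]
True [ 0.54476574 -0.07651921  0.07996305] [ 1.41298687 -0.45897364  2.38390715]
[ 0.21880672 -0.00688781  1.28408079]
0.5449875557509408
[ 0.54486429 -0.07651602  0.07996976] [ 0.44035522 -0.33032153  1.73365221] [-0.02510781 -0.00674434 -0.05390727] 12.875
```

Probe shows no side binding. Sliding along the slot now.

Run:
```python
from h import *
z=.0799; x0,y0=.5449,-.0765
sx=lambda y:x0-.0315*(y-y0)
for y in (-.04,-.005,.025,.038):
    r=move_l([sx(y),y,z],feed=.04,max_force=8); hold(.15); o=observe(); print(r,o['eef_pos'].round(4),o['ft_force'].round(2),o['torque'].round(3),o['time_s'])
    if r: break
else:
  for k in range(14):
    y+=.001; move_l([sx(y),y,z],feed=.01); hold(.1)
    f=np.mean([(hold(.01),observe()['ft_force'])[1] for _ in range(8)],0); print(round(y,4),observe()['eef_pos'].round(4),f.round(2))
    if f[1]-o['ft_force'][1]<-3.5: break
snap('side','d5'); snap('wrist','w5'); print(observe()['time_s'])
cv2.imwrite('pics/m5.png',np.hstack([cv2.resize(cv2.imread('pics/w5.png'),(400,300)),cv2.resize(cv2.imread('pics/d5.png')[150:300,180:380],(400,300))]))
```

```text
False [ 0.5438 -0.0398  0.0799] [-0.35  1.54  2.75] [ 0.261 -0.019  0.037] 14.0917
False [ 0.5427 -0.0047  0.0799] [-0.13  1.39  3.45] [0.23  0.012 0.02 ] 15.2667
False [0.5417 0.0253 0.08  ] [1.22 1.3  3.79] [ 0.197 -0.046 -0.003] 16.3167
False [0.5413 0.0383 0.0799] [ 1.4  -0.46  4.51] [-0.003 -0.055  0.042] 16.9417
0.039 [0.5413 0.0388 0.0799] [-0.02 -2.12  4.42]
0.04 [0.5413 0.0399 0.0799] [ 0.13 -3.91  4.79]
0.041 [0.5412 0.0411 0.0799] [ 0.07 -3.4   4.96]
0.042 [0.5412 0.0421 0.0799] [-0.09 -3.4   5.29]
0.043 [0.5412 0.0431 0.0799] [ 0.11 -3.74  4.85]
0.044 [0.5411 0.0441 0.0799] [ 0.31 -3.13  5.25]
0.045 [0.5411 0.045  0.0799] [ 0.39 -3.32  4.99]
0.046 [0.5411 0.0461 0.0799] [ 0.21 -3.8   5.19]
0.047 [0.5411 0.0466 0.0799] [ 0.13 -4.79  5.  ]
20.7917
```

View pics/m5.png

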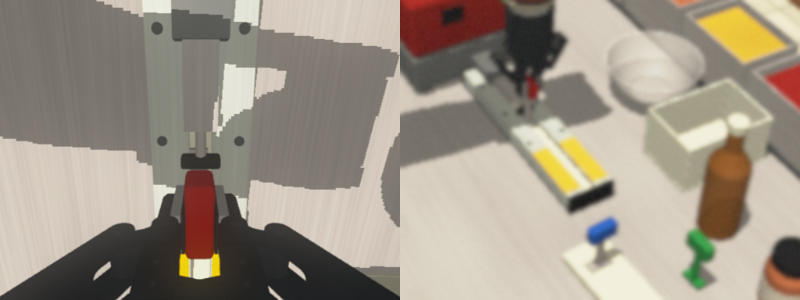

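The peg stands at the bumper (wrist view: handle end just below the black bumper at about (200,160)). I'll measure how far the bumper has moved.

Run:
```python
from h import *
for fn in ('w1','w2','w4','w5'):
    p,P,ok=cloud(fn); v=p.max(2)
    m=ok&(v<60)&(abs(P[...,2]-.046)<.008)&(abs(P[...,0]-.541)<.018)&(P[...,1]>.03)&(P[...,1]<.09)
    Q=P[m]; print(fn,len(Q),np.percentile(Q,[1,50,99],axis=0).round(4).tolist() if len(Q) else '')
    p,P,ok=cloud(fn)
    m=ok&(abs(P[...,2]-.052)<.003)&(abs(P[...,0]-.541)<.02)&(P[...,1]>.03)&(P[...,1]<.2)
    Q=P[m]; print('   arm',len(Q),np.percentile(Q[:,1],[1,99]).round(4) if len(Q) else '')
p,P,ok=cloud('w5'); hsv=cv2.cvtColor(p,cv2.COLOR_RGB2HSV); h,s,v=hsv[...,0],hsv[...,1],hsv[...,2]
m=ok&((h<8)|(h>172))&(s>130)&(v>50)&(P[...,2]>.1)&(abs(P[...,1]-.047)<.04); Q=P[m]; print('handle',np.percentile(Q,[1,50,99],axis=0).round(4).tolist(),observe()['eef_pos'])
```

```text
w1 265 [[0.5266, 0.0509, 0.0425], [0.541, 0.0558, 0.0457], [0.5543, 0.061, 0.0475]]
   arm 0 
w2 240 [[0.5271, 0.0524, 0.0439], [0.5406, 0.0565, 0.046], [0.5551, 0.0605, 0.0475]]
   arm 979 [0.0839 0.1576]
w4 607 [[0.5263, 0.0509, 0.0397], [0.5405, 0.0546, 0.0458], [0.5546, 0.0591, 0.0477]]
   arm 0 
w5 831 [[0.5264, 0.0527, 0.0386], [0.5405, 0.0581, 0.0458], [0.5544, 0.0619, 0.0474]]
   arm 4071 [0.0898 0.1626]
handle [[0.5327, 0.0268, 0.1012], [0.5402, 0.0509, 0.1098], [0.5478, 0.0682, 0.1113]] [0.54106601 0.04663982 0.07992629]
```

The bumper is in by about 2 mm (shank front 0.0526, face 0.0527), matching the ~4 N felt. Pushing 2 mm more, then pressing down.

Run:
```python
from h import *
def F(): return np.mean([(hold(.01),observe()['ft_force'])[1] for _ in range(8)],0).round(2)
x=.5410; y=.0490
move_l([x,y,.0799],feed=.01); hold(.3); print(observe()['eef_pos'].round(4),F())
for z in (.078,.076,.074,.072,.0715):
    move_l([x,y,z],feed=.015); hold(.1); o=observe(); f=F(); print(o['eef_pos'].round(4),f,o['torque'].round(2),o['opening'])
    if f[2]>22: break
print(o['time_s'])
```

```text
[0.541  0.0481 0.0799] [ 0.01 -6.87  5.21]
[0.5411 0.0481 0.0784] [-0.77 -6.71  7.29] [-1.36  0.17  0.05] 0.014865439686745528
[0.5412 0.0481 0.0766] [-1.65 -7.11  8.93] [-1.44  0.32  0.02] 0.015063884466635877
[0.5412 0.0481 0.0748] [-2.2  -6.82 10.53] [-1.42  0.51  0.03] 0.014968454506139057
[0.5413 0.0481 0.0731] [-2.5  -6.92 11.93] [-1.42  0.62  0.  ] 0.015036742231478965
[0.5413 0.0481 0.0728] [-3.42 -6.52 13.51] [-1.39  0.78  0.  ] 0.015123317563426133
23.65
```

Run:
```python
from h import *
def F(): return np.mean([(hold(.01),observe()['ft_force'])[1] for _ in range(8)],0).round(2)
y=.0490
for x,z in ((.5405,.0715),(.5402,.0705),(.5402,.0695)):
    move_l([x,y,z],feed=.015); hold(.15); o=observe(); f=F(); print(o['eef_pos'].round(4),f,o['torque'].round(2),o['time_s'])
    if f[2]>16: break
```

```text
[0.5412 0.0481 0.0728] [-2.09 -6.65 12.52] [-1.34  0.48 -0.03] 24.1167
[0.5411 0.0481 0.0721] [-2.14 -6.65 13.71] [-1.32  0.52  0.02] 24.5833
[0.5412 0.0481 0.0712] [-2.48 -6.79 14.45] [-1.36  0.61  0.02] 25.05
```

Fz plus the peg's weight bias is about 16 N, so the strip has sunk about 8 mm and the head is below the lips. Turning in steps.

Run:
```python
from h import *
def F(): return np.mean([(hold(.01),observe()['ft_force'])[1] for _ in range(5)],0).round(2)
p=[.5408,.0490,.0695]; y0=np.pi/2+.0315
for d in range(10,91,10):
    move_l(p,rotation=[np.pi,0,y0-np.radians(d)],feed=.02); o=observe(); f=F(); print(d,o['eef_pos'].round(4),round(o['tcp_rot'][2],3),f,o['torque'].round(2),round(o['opening'],4),round(o['time_s'],2))
    if abs(o['torque'][2])>.6 or f[2]>24: break
```

```text
10 [0.5415 0.0486 0.0711] 1.427 [-3.32 -5.12 14.54] [-1.    0.61 -0.07] 0.015 25.44
20 [0.5415 0.0487 0.071 ] 1.253 [-2.61 -4.29 14.04] [-0.87  0.5   0.01] 0.0146 25.81
30 [0.5416 0.0488 0.071 ] 1.078 [-3.12 -4.26 14.27] [-0.78  0.55 -0.07] 0.0153 26.18
40 [0.5416 0.0488 0.0711] 0.904 [-2.73 -4.2  13.94] [-0.8   0.45 -0.05] 0.015 26.54
50 [0.5416 0.0488 0.0711] 0.729 [-2.37 -4.19 14.12] [-0.8   0.45 -0.04] 0.0149 26.91
60 [0.5416 0.0488 0.0711] 0.555 [-2.45 -3.98 13.89] [-0.8   0.47 -0.11] 0.015 27.27
70 [0.5417 0.0488 0.0711] 0.38 [-2.12 -3.97 13.94] [-0.82  0.43 -0.03] 0.015 27.64
80 [0.5417 0.0488 0.0711] 0.206 [-2.32 -4.34 13.82] [-0.91  0.4  -0.04] 0.0148 28.01
90 [0.5418 0.0488 0.0711] 0.031 [-2.53 -4.68 13.39] [-0.93  0.48 -0.07] 0.0149 28.38
```

The turn was free, with torque below 0.1 N m. I'll ease up until the head meets the lips, and look before letting go.

Run:
```python
from h import *
def F(): return np.mean([(hold(.01),observe()['ft_force'])[1] for _ in range(5)],0).round(2)
for z in (.0705,.0715,.0725,.0735,.0745):
    move_l([.5408,.0490,z],feed=.015); hold(.1); o=observe(); f=F(); print(z,o['eef_pos'].round(4),f,o['torque'].round(2),round(o['time_s'],2))
    if f[2]<1: break
snap('side','d6'); snap('scene','s6'); snap('wrist','w6')
cv2.imwrite('pics/m6.png',np.hstack([cv2.resize(cv2.imread('pics/s6.png')[130:250,210:370],(400,300)),cv2.resize(cv2.imread('pics/w6.png'),(400,300))]))
```

```text
0.0705 [0.5417 0.0488 0.072 ] [-1.57 -4.37 13.11] [-0.92  0.35 -0.08] 28.77
0.0715 [0.5417 0.0488 0.0728] [-0.86 -4.25 11.88] [-0.88  0.31 -0.09] 29.16
0.0725 [0.5417 0.0488 0.0737] [-0.87 -4.12 11.19] [-0.86  0.18 -0.05] 29.55
0.0735 [0.5415 0.0488 0.0739] [ 1.68 -4.72  5.41] [-0.97 -0.33 -0.08] 29.94
0.0745 [0.5414 0.0488 0.074 ] [ 5.61 -4.52 -1.93] [-0.95 -1.01 -0.04] 30.33
```

View pics/m6.png

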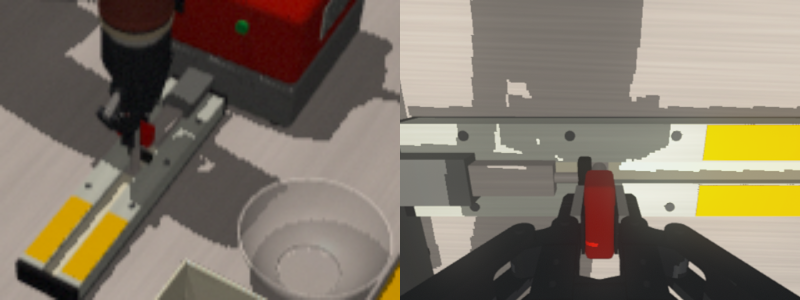

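The head is caught under the lips (the lift stops at 74 mm), turned across the slot and at the bumper. Releasing.

Run:
```python
from h import *
move_l([.5408,.0490,.0739],feed=.015); hold(.2); print(observe()['ft_force'].round(2))
gripper_to(.045); hold(.2); o=observe(); print(o['opening'],o['ft_force'].round(2),o['eef_pos'].round(4))
move_l([.5408,.0490,.15],feed=.06)
move_l([.53,-.03,.22],feed=.15,rotation=[np.pi,0,np.pi/2]); hold(.3)
snap('wrist','w7'); snap('scene','s7'); print(observe()['time_s'])
p,P,ok=cloud('w7'); hsv=cv2.cvtColor(p,cv2.COLOR_RGB2HSV); h,s,v=hsv[...,0],hsv[...,1],hsv[...,2]
m=ok&((h<8)|(h>172))&(s>130)&(v>50)&(P[...,2]>.07)&(P[...,2]<.13)&(abs(P[...,1]-.047)<.04)&(abs(P[...,0]-.541)<.04); Q=P[m]
print('handle',len(Q),np.percentile(Q,[1,50,99],axis=0).round(4).tolist())
T=Q[Q[:,2]>np.percentile(Q[:,2],90)-.005]; print(cv2.minAreaRect((T[:,:2]*1000).astype(np.float32)))
m=ok&(p.max(2)<60)&(abs(P[...,2]-.046)<.008)&(abs(P[...,0]-.541)<.018)&(P[...,1]>.03)&(P[...,1]<.09)
Q=P[m]; print('bumper',len(Q),np.percentile(Q,[1,50,99],axis=0).round(4).tolist())
cv2.imwrite('pics/m7.png',np.hstack([cv2.resize(cv2.imread('pics/s7.png')[130:250,210:370],(400,300)),cv2.resize(cv2.imread('pics/w7.png'),(400,300))]))
```

```text
[ 3.43 -4.91  2.45]
0.04485773458632023 [-0.47  0.76 -0.63] [0.5407 0.0491 0.0738]
35.0833
handle 1149 [[0.52, 0.0403, 0.1014], [0.5412, 0.0477, 0.104], [0.5618, 0.0556, 0.1057]]
((540.8756103515625, 47.91716766357422), (42.28427505493164, 15.22617244720459), 2.301280975341797)
bumper 130 [[0.5264, 0.0585, 0.044], [0.5366, 0.0612, 0.0457], [0.5528, 0.063, 0.0475]]
```

View pics/m7.png

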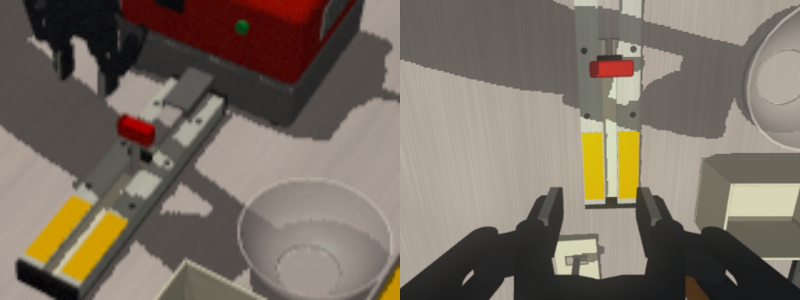

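The peg stands upright with its handle top at 104 mm (15 + 89). It is across the slot (2.3° against the rail's 1.8°), and the bumper is still held in by about 2–3 mm.

```bash
python3 -c "
from plant import *
print(job_done())"
```

```text
the job is handed in; nothing more can be done
None
```

I handed the job in at about 35 s: the red peg is locked under the lips, upright and across the slot, and still holds the bumper in by about 2–3 mm. The judge returned no verdict.

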